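Find the loose levelling bolt of the display stand and hold its cap open

TASK

One of the three levelling bolts on the shop's display stand has come loose and drops when pressed; the other two are firm. Going from the robot's left to its right, tap each red bolt cap firmly down until all three are tried, then lift the cap of the loose bolt at least half-way open and finish while still holding it open, so that the shopkeeper can get a hex key to it. Leave the bolt down where it dropped and the other two caps shut, and do not disturb the wares on the step.

Things in the scene. Friction and masses are not known exactly. Their poses are not given: they have to be found in the camera images.
- stand: Cream two-step display stand, 460 mm wide, 280 mm deep, fixed to the counter. Origin: on the counter under the middle bolt; x points across the stand, away from the robot, y along it to the robot's left, z up. The high step (x = 80 to 200 mm) is 105 mm high and carries loose wares.
- stand_top (a point): Point on the low tread at the middle bolt's axis. The low tread is the step nearer the robot: x = -90 to +80 mm in the stand's frame, its top 70 mm above the counter. Three upright levelling bolts stand in a row on it, at x = 0, y = +125, 0 and -125 mm. Each runs down through a brass bush and carries a 36 mm black cup with a red hinged cap, which ride up and down with it.
- bolt_left (a joint): How far the left (the robot's left, +y side) bolt has dropped, m: 0 at the start for all three. A firm bolt bears on the counter and gives less than 1 mm. The loose one looks the same but its foot hangs clear: pressed down with more than about 9 N it drops 8 mm, stops hard and stays down; an upward pull of about 12 N would raise it again.
- bolt_mid (a joint): How far the middle bolt has dropped, m: 0 at the start for all three. A firm bolt bears on the counter and gives less than 1 mm. The loose one looks the same but its foot hangs clear: pressed down with more than about 9 N it drops 8 mm, stops hard and stays down; an upward pull of about 12 N would raise it again.
- bolt_right (a joint): How far the right (the robot's right, -y side) bolt has dropped, m: 0 at the start for all three. A firm bolt bears on the counter and gives less than 1 mm. The loose one looks the same but its foot hangs clear: pressed down with more than about 9 N it drops 8 mm, stops hard and stays down; an upward pull of about 12 N would raise it again.
- cap_left (a joint): Opening of the left (the robot's left, +y side) bolt's red cap, rad: 0 shut (level), 0.79 half open, 1.57 fully open (upright). The hinge line is level, parallel to the stand's y, on the cap's robot side, so the far side lifts and tips back towards the robot. A weak spring (0.02 to 0.06 N m) shuts it whenever it is let go.
- crown_left (a point): Centre of the top of the left (the robot's left, +y side) red cap: a low round dome, 44 mm across, 14 mm high. While shut it lies 36 mm above the tread, on the bolt's axis (28 mm after a drop). Tap here.
- bar_left (a point): Centre of the left (the robot's left, +y side) cap's lift bar: a bar 10 mm by 8 mm thick, 22 mm long (along the stand's y), at the end of a 9 mm wide neck, T-shaped, on the side away from the robot, free below and beside, to be pinched by its two ends (the cap then pivots between the fingers). Shut, 43 mm beyond the bolt's axis, 26 mm above the tread (18 after a drop); 67 mm from the hinge line.
- hinge_left (a point): Middle of the left (the robot's left, +y side) cap's hinge line, 24 mm from the bolt's axis on the robot's side, 21.5 mm above the tread (13.5 mm after a drop). Moves down with the bolt, not with the cap.
- cap_mid (a joint): Opening of the middle bolt's red cap, rad: 0 shut (level), 0.79 half open, 1.57 fully open (upright). The hinge line is level, parallel to the stand's y, on the cap's robot side, so the far side lifts and tips back towards the robot. A weak spring (0.02 to 0.06 N m) shuts it whenever it is let go.
- crown_mid (a point): Centre of the top of the middle red cap: a low round dome, 44 mm across, 14 mm high. While shut it lies 36 mm above the tread, on the bolt's axis (28 mm after a drop). Tap here.
- bar_mid (a point): Centre of the middle cap's lift bar: a bar 10 mm by 8 mm thick, 22 mm long (along the stand's y), at the end of a 9 mm wide neck, T-shaped, on the side away from the robot, free below and beside, to be pinched by its two ends (the cap then pivots between the fingers). Shut, 43 mm beyond the bolt's axis, 26 mm above the tread (18 after a drop); 67 mm from the hinge line.
- hinge_mid (a point): Middle of the middle cap's hinge line, 24 mm from the bolt's axis on the robot's side, 21.5 mm above the tread (13.5 mm after a drop). Moves down with the bolt, not with the cap.
- cap_right (a joint): Opening of the right (the robot's right, -y side) bolt's red cap, rad: 0 shut (level), 0.79 half open, 1.57 fully open (upright). The hinge line is level, parallel to the stand's y, on the cap's robot side, so the far side lifts and tips back towards the robot. A weak spring (0.02 to 0.06 N m) shuts it whenever it is let go.
- crown_right (a point): Centre of the top of the right (the robot's right, -y side) red cap: a low round dome, 44 mm across, 14 mm high. While shut it lies 36 mm above the tread, on the bolt's axis (28 mm after a drop). Tap here.
- bar_right (a point): Centre of the right (the robot's right, -y side) cap's lift bar: a bar 10 mm by 8 mm thick, 22 mm long (along the stand's y), at the end of a 9 mm wide neck, T-shaped, on the side away from the robot, free below and beside, to be pinched by its two ends (the cap then pivots between the fingers). Shut, 43 mm beyond the bolt's axis, 26 mm above the tread (18 after a drop); 67 mm from the hinge line.
- hinge_right (a point): Middle of the right (the robot's right, -y side) cap's hinge line, 24 mm from the bolt's axis on the robot's side, 21.5 mm above the tread (13.5 mm after a drop). Moves down with the bolt, not with the cap.
- tea_jar: Bystander: white and blue lidded porcelain jar, 63 mm across, 66 mm high, standing loose on the high step. Origin: centre of its underside.
- lacquer_box: Bystander: dark red round lacquer box, 66 mm across, 48 mm high with its gold knob, loose on the high step. Origin: centre of its underside.
- tea_tin: Bystander: green tea tin with gold bands, 62 mm across, 58 mm high, loose on the high step. Origin: centre of its underside.

How it is judged:
By the outcome, as a careful person would: the job done as asked, in the order asked, and still so for the second after the job is handed in, while the arm keeps its last pose, push and grip.
It also fails if it takes over 51 s, if anything falls off the work surface, if the arm or the gripper's body presses on something with over 40 N, if the wrist force passes 120 N, or if a joint passes its speed limit or range.

ROBOT

A 6-joint arm with a two-finger parallel gripper is mounted at the origin on the work surface. World frame = base frame: x ahead of the robot, y to its left, z up, the work surface at z = 0. Lengths are in m, angles in rad, forces in N, time in s.
With the tool pointing down it reaches from about 0.375 to 0.9 m from the base axis. Payload 3.1 kg.
Tool frame: the origin (TCP) lies at the very end of the fingers, on their centre line; the grasp point (between the pads) lies 19 mm behind it; z points along the fingers, y is the line along which they close (so a half turn about z gives the same grasp; the last joint's range is limited). The gripper opens to 87 mm and grips with 3 to 60 N. Pads are 19 mm wide; open, the fingers measure 117 mm over their backs; the gripper's body (75 mm by 190 mm) begins 51 mm behind the grasp point.
Start: joints at [-1.292, 0.527, 1.433, -0, 1.181, -0.178], TCP at [0.276, -0.561, 0.223] pointing down, gripper open.
Joint ranges: [-3.08, 3.08], [-0.75, 2.2], [0.22, 2.44], [-1.43, 4.57], [0, 2.65], [-2.85, 2.85]. Speed limits (rad/s): [2.79, 2.79, 3.14, 3.14, 3.14, 3.14].

INTERFACE

Orientations are given as a unit quaternion [x, y, z, w].
In Python, from rig import robot gives the robot as it stands. The module is installed in compiled form; this text tells all that it offers.
- The arm moves only by the tool servo_tool, never from a script. Its argument "rows" is one flat list of numbers, 5 for each row, row after row: the closure, from -1 (fully open) to 1 (shut), so that 0 is half open, then the shift along the tool's x, y, z in m, then the turn about the tool's z in degrees. A call has 1 to 5 rows; each row shifts and turns the commanded pose from where the row before left it, along the tool's axes as they then stand; what a row does not reach is not made up. A row lasts 1/12 s, in which the tool goes at most 41.7 mm and 7.16 degrees, less where a joint would pass 70% of its speed; a pose out of reach is approached as far as the arm can. A call with a gripper value outside its range is refused whole. The fingers move at their own pace and stop on an object; "newtons" is the grip in N (left out, the last holds). Time passes only in rows, so rows that do not move let the fingers close. It gives the time, the measured TCP pose, the force, the opening and the grip force at its end, in the units of the state.
- robot.get_obs(): the state, without advancing time (a new reading comes with each control period).
- robot.camera(name): name is "side" or "top" or "wrist"; returns a dict with "pixels" (384x512x3 uint8, red, green, blue), "intrinsics" (3x3 intrinsics, pixels), "rvec" (rotation vector, rad) and "tvec" (3), from world to camera coordinates, as OpenCV has them; the wrist camera has in their place "mount" (4x4, takes a point from camera to tool coordinates, whose origin is the TCP and whose axes are the flange's). Camera axes: x right, y down, z forward; pixel columns grow to the right and rows downward; lengths in m; the calibration is good to about 2 mm. The wrist camera is an equidistant fisheye: a pixel r from the principal point sees the ray r / f radians off the axis. A picture is of the moment at which its call begins: read the wrist's pose just before it. There is no depth.
- robot.hand_in(): hands the job in; it is judged then, once.
Trained networks look in a picture, given as the dict that the camera call returned (one of the last four; its "shot" number tells which), for a name from the list of things; names that differ only in an ending like _2 or _b are one class to them, and where a whole thing is asked for, a point or a joint stands for the part that bears it (a point fixed in the world has none). Each returns a list of dicts, best first, with "score" (0 to 1); they miss things now and then, are a little off and sometimes report something else, mostly with a low value. They report only what shows in the picture. A call takes as long as a camera call.
- robot.spot_in(picture, query): "at" ([x, y, z] in m, in world coordinates, good to about 4 mm: the middle of the surface that is visible of it).
- robot.outline_of(picture, query): "region" (384x512 bool, what is visible of it).
- robot.place_of(picture, query): "at" ([x, y, z] in m, in world coordinates, good to about 4 mm: a listed point, or the origin of a listed thing).
The state is a dict: "time": time; "q": joint angles; "joint_velocities": joint speeds; "joint_torque": joint torques, N m; "position": TCP position; "tool_rot": TCP orientation; "ft_force": force on the tool from outside, world axes, zero at the start; "moment": the same for the moment, N m; "grip_width": finger opening in m; "grip_force": force on a finger pad.
Only numpy, scipy, OpenCV 4.12 (cv2) and the standard library are available. Lean on these libraries where they do the work, as an engineer would, in place of code of your own. Each camera call takes 0.05 s, during which the arm holds its last target. There are 200 camera calls.

## Working session

There is one attempt and no reset: what is moved stays moved. The work goes in short steps, Python scripts to look and compute and a tool call to move; the robot and the scene stay as the last step left them, time stands still between calls to the robot, and variables do not carry over. Pictures are saved under pics/ and viewed, at most 10 in all, crops included, and the job is handed in when it is done.

Besides the shell and the picture viewer there is one more tool, called after ">>>" by a JSON object that holds its "name" and its "arguments", one argument or row to a line. servo_tool: Moves the arm, as the interface text tells. Its arguments: {"type":"object","properties":{"rows":{"type":"array","items":{"type":"number"}},"newtons":{"type":"number"}},"required":["rows"]}

```bash
mkdir -p pics
python3 - <<'E'
from rig import robot
import cv2,numpy as np
o=robot.get_obs();print({k:np.round(v,3) for k,v in o.items()})
ims=[]
for c in("top","side"):
    p=robot.camera(c);ims.append(p["pixels"])
    for n in("stand","stand_top","crown_left","crown_mid","crown_right","bar_left","bar_mid","bar_right","tea_jar","lacquer_box","tea_tin"):
        r=robot.place_of(p,n)
        print(c,n,[(np.round(d["at"],3).tolist(),round(d["score"],2)) for d in r[:3]])
im=np.vstack(ims);cv2.imwrite("pics/a.png",cv2.resize(im,(400,600))[:,:,::-1])
cv2.imwrite("pics/top.png",ims[0][:,:,::-1])
p=robot.camera("wrist");print(p["mount"],p["intrinsics"])
E
```

```text
{'time': np.float64(0.0), 'q': array([-1.291,  0.528,  1.434, -0.   ,  1.181, -0.179]), 'joint_velocities': array([-0.001,  0.   , -0.001,  0.001,  0.001, -0.002]), 'joint_torque': array([ -0.   , -44.004, -17.659,   0.063,   0.058,  -0.   ]), 'position': array([ 0.276, -0.56 ,  0.222]), 'tool_rot': array([ 0.974,  0.227, -0.   , -0.001]), 'ft_force': array([ 0.505, -1.05 , -0.045]), 'moment': array([-0.033,  0.056,  0.048]), 'grip_force': np.float64(0.0), 'grip_width': np.float64(0.087)}
top stand [([0.501, 0.035, 0.004], 0.85)]
top stand_top [([0.451, -0.078, 0.093], 0.67), ([0.499, 0.033, 0.069], 0.55)]
top crown_left [([0.537, 0.157, 0.1], 0.95), ([0.481, 0.041, 0.089], 0.64), ([0.544, 0.023, 0.096], 0.47)]
top crown_mid [([0.498, 0.034, 0.106], 0.63)]
top crown_right [([0.475, -0.089, 0.106], 0.65)]
top bar_left [([0.577, 0.149, 0.095], 0.84)]
top bar_mid [([0.541, 0.025, 0.095], 0.97), ([0.451, -0.079, 0.096], 0.72)]
top bar_right [([0.516, -0.096, 0.095], 0.81)]
top tea_jar [([0.633, -0.114, 0.104], 0.78)]
top lacquer_box [([0.649, -0.008, 0.108], 0.72)]
top tea_tin [([0.692, 
[... 353 characters left out ...]
98], 0.6), ([0.472, -0.086, 0.105], 0.38)]
side bar_mid [([0.543, 0.026, 0.094], 0.71), ([0.508, 0.162, 0.09], 0.58)]
side bar_right [([0.515, -0.099, 0.098], 0.58)]
side tea_jar [([0.63, -0.114, 0.103], 0.84)]
side lacquer_box [([0.649, -0.003, 0.103], 0.72)]
side tea_tin [([0.695, 0.141, 0.11], 0.92)]
[[-5.31247909e-04 -9.68881744e-01 -2.47523501e-01  6.79945252e-02]
 [ 9.99999813e-01 -5.89662265e-04  1.61864204e-04 -9.56596569e-04]
 [-3.02782541e-04 -2.47523369e-01  9.68881876e-01 -1.63236842e-01]
 [ 0.00000000e+00  0.00000000e+00  0.00000000e+00  1.00000000e+00]] [[297.31863964   0.         254.74216291]
 [  0.         297.31863964 191.63577945]
 [  0.           0.           1.        ]]
```

View pics/a.png

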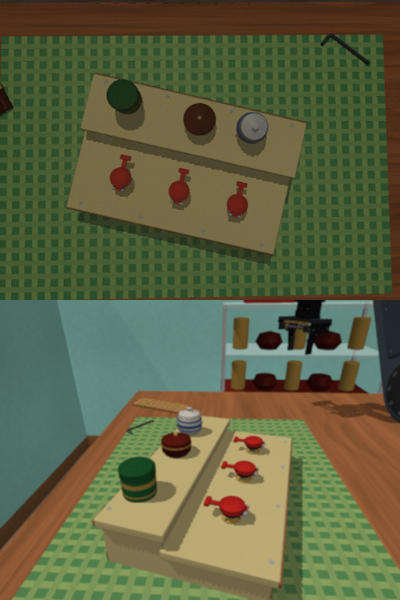

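>>> {"name": "servo_tool", "arguments": {
  "rows": [1,0,0,0,7,1,0,0,0,7,1,0,0,0,7,1,0,0,0,7,1,0,0,0,7],
  "newtons": 20
}}

```text
time: 1.67
position: [0.2763, -0.5606, 0.2226]
tool_rot: [0.997, -0.079, 0.0, 0.0]
ft_force: [-0.3, 0.2, 0.4]
grip_width: 0.0616
grip_force: 0.0
```

```bash
cat > h.py <<'E'
from rig import robot
import numpy as np
from scipy.spatial.transform import Rotation as R
YAW=np.arctan2(-.245,.969)
M=np.array([.5035,.0345,0])
def W(x,y,z): c,s=np.cos(YAW),np.sin(YAW); return M+[c*x-s*y,s*x+c*y,z]
def st():
    o=robot.get_obs(); r=R.from_quat(o["tool_rot"]); t=r.as_matrix()
    p=o["position"]-M; c,s=np.cos(YAW),np.sin(YAW)
    print("t",round(o["time"],2),"stand xyz mm",np.round([1e3*(c*p[0]+s*p[1]),1e3*(-s*p[0]+c*p[1]),1e3*p[2]],1),"turn needed",round(float(np.degrees(np.arctan2(t[1,0],t[0,0])-YAW)),2),"F",np.round(o["ft_force"],1),"gw",round(float(o["grip_width"]),4),np.round(o["q"],2))
    return o,t
def go(x,y,z):
    o,t=st(); print("tool delta mm",np.round(1e3*t.T@(W(x,y,z)-o["position"]),1))
E
python3 -c "
from h import *
go(0,125,.16)"
```

```text
t 1.67 stand xyz mm [ -74.4 -632.7  222.6] turn needed 5.07 F [-0.3  0.2  0.4] gw 0.0616 [-1.29  0.53  1.43  0.    1.18  0.44]
tool delta mm [ 1.118390e+04 -1.251339e+05  6.000000e+01]
```

The picture shows the caps in the top view at about (120,177), (180,190) and (237,204), half scale. Their bars point to the high step, and all three wares sit on it, which agrees with the networks.

>>> {"name": "servo_tool", "arguments": {
  "rows": [1,0,0,0,5,1,0.004,-0.04,0,0,1,0.004,-0.04,0,0,1,0.004,-0.04,0,0,1,0.004,-0.04,0,0]
}}

```text
time: 2.08
position: [0.33, -0.4076, 0.2225]
tool_rot: [0.993, -0.12, 0.0, -0.0]
ft_force: [0.6, 0.2, 0.3]
grip_width: 0.0283
grip_force: 0.0
```

>>> {"name": "servo_tool", "arguments": {
  "rows": [1,0.004,-0.04,0,0,1,0.004,-0.04,0,0,1,0.004,-0.04,0,0,1,0.004,-0.04,0,0,1,0.004,-0.04,0,0]
}}

```text
time: 2.5
position: [0.3973, -0.2178, 0.2228]
tool_rot: [0.993, -0.12, 0.0, 0.0]
ft_force: [0.2, 0.3, -0.3]
grip_width: 0.0019
grip_force: 0.0
```

>>> {"name": "servo_tool", "arguments": {
  "rows": [1,0.004,-0.04,0,0,1,0.004,-0.04,0,0,1,0.004,-0.04,0,0,1,0.004,-0.04,0,0,1,0.004,-0.04,0,0]
}}

```text
time: 2.92
position: [0.4644, -0.0281, 0.2229]
tool_rot: [0.993, -0.12, 0.0, 0.0]
ft_force: [1.2, -1.5, 0.2]
grip_width: 0.0007
grip_force: 0.0
```

>>> {"name": "servo_tool", "arguments": {
  "rows": [1,0.004,-0.04,0,0,1,0.004,-0.04,0,0,1,0.004,-0.04,0,0,1,0.004,-0.04,0.01,0,1,0,0,0.02,0]
}}

```text
time: 3.33
position: [0.5223, 0.128, 0.1949]
tool_rot: [0.993, -0.117, 0.005, -0.002]
ft_force: [0.9, 0.1, 0.1]
grip_width: 0.0007
grip_force: 0.0
```

Run:
```python
from h import *
go(0,.125,.13)
p=robot.camera("wrist")
for n in("crown_left","bar_left","crown_mid"):
    print(n,[(np.round(d["at"],4).tolist(),round(d["score"],2)) for d in robot.place_of(p,n)[:2]])
print(W(0,.125,.106),W(.043,.125,.096),W(0,0,.106))
import cv2
cv2.imwrite("pics/w1.png",p["pixels"][:,:,::-1])
```

```text
t 3.33 stand xyz mm [ -4.7  95.3 194.9] turn needed 0.76 F [0.9 0.1 0.1] gw 0.0007 [0.03 0.44 1.69 0.   1.   1.83]
tool delta mm [  4.4 -29.3  65.1]
crown_left [([0.531, 0.1565, 0.1046], 0.76)]
bar_left [([0.5722, 0.1464, 0.092], 0.75)]
crown_mid [([0.5069, 0.0336, 0.1071], 0.66), ([0.5317, 0.1523, 0.105], 0.45)]
[0.53414054 0.15568646 0.106     ] [0.57582868 0.14514611 0.096     ] [0.5035 0.0345 0.106 ]
```

View pics/w1.png

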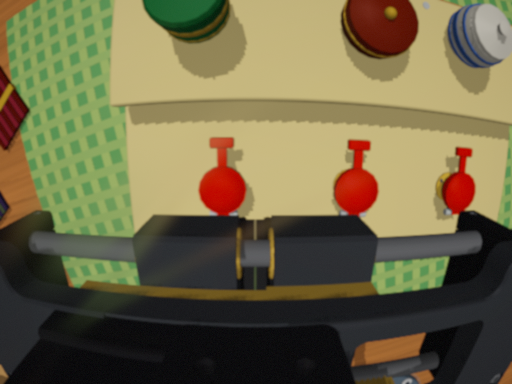

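The wrist view shows the left cap at (222,190), the middle one at (356,190) and the right one at (459,190), with their bars above them. The gripper's long side lies along the row, so it clears the wares.

>>> {"name": "servo_tool", "arguments": {
  "rows": [1,0.004,-0.029,0,0,1,0,0,0.03,0,1,0,0,0.03,0,1,0,0,0,0]
}}

```text
time: 3.87
position: [0.5252, 0.1471, 0.1293]
tool_rot: [0.993, -0.121, -0.004, 0.001]
ft_force: [-1.4, -0.3, -0.5]
grip_width: 0.0004
grip_force: 0.0
```

```bash
python3 -c "
from h import *
go(0,.125,.106)"
```

```text
t 3.87 stand xyz mm [ -6.6 114.5 129.3] turn needed 0.3 F [-1.4 -0.3 -0.5] gw 0.0004 [ 0.07  0.56  1.71 -0.    0.88  1.88]
tool delta mm [  6.8 -10.5  23.2]
```

>>> {"name": "servo_tool", "arguments": {
  "rows": [1,0.007,-0.0105,0,0,1,0,0,0.015,0,1,0,0,0,0,1,0,0,0,0]
}}

```text
time: 4.2
position: [0.5376, 0.1562, 0.1186]
tool_rot: [0.993, -0.121, -0.0, 0.0]
ft_force: [0.1, 0.4, -0.7]
grip_width: 0.0004
grip_force: 0.0
```

```bash
python3 -c "
from h import *
go(0,.125,.106)"
```

```text
t 4.2 stand xyz mm [  3.2 126.4 118.6] turn needed 0.32 F [ 0.1  0.4 -0.7] gw 0.0004 [ 0.08  0.58  1.69 -0.    0.87  1.9 ]
tool delta mm [-3.2  1.3 12.6]
```

>>> {"name": "servo_tool", "arguments": {
  "rows": [1,-0.003,0,0.005,0,1,0,0,0.004,0,1,0,0,0.003,0,1,0,0,0.001,0,1,0,0,0,0]
}}

```text
time: 4.62
position: [0.5346, 0.1578, 0.1056]
tool_rot: [0.993, -0.12, -0.0, 0.0]
ft_force: [-1.8, -1.1, 6.4]
grip_width: 0.0003
grip_force: 3.5
```

>>> {"name": "servo_tool", "arguments": {
  "rows": [1,0,0,0.001,0,1,0,0,0.001,0,1,0,0,0,0]
}}

```text
time: 4.87
position: [0.5348, 0.1577, 0.1052]
tool_rot: [0.993, -0.12, 0.0, 0.0]
ft_force: [-4.3, -2.3, 15.8]
grip_width: 0.0006
grip_force: 8.4
```

>>> {"name": "servo_tool", "arguments": {
  "rows": [1,0,0,0.001,0,1,0,0,0,0,1,0,0,0,0]
}}

```text
time: 5.12
position: [0.5349, 0.1578, 0.1049]
tool_rot: [0.993, -0.12, 0.001, 0.0]
ft_force: [-5.7, -1.0, 21.1]
grip_width: 0.0006
grip_force: 10.8
```

The left bolt is firm, so on to the middle one.

>>> {"name": "servo_tool", "arguments": {
  "rows": [1,0,0,-0.02,0,1,0,0.04,-0.01,0,1,0,0.04,0,0,1,0,0.03,0,0,1,0,0.015,0,0]
}}

```text
time: 5.53
position: [0.504, 0.034, 0.132]
tool_rot: [0.993, -0.121, -0.0, 0.0]
ft_force: [-0.4, 0.5, -0.4]
grip_width: 0.0004
grip_force: 0.0
```

>>> {"name": "servo_tool", "arguments": {
  "rows": [1,0,0,0.01,0,1,0,0,0.005,0,1,0,0,0,0,1,0,0,0,0]
}}

```text
time: 5.87
position: [0.5047, 0.0376, 0.1158]
tool_rot: [0.993, -0.119, -0.001, -0.0]
ft_force: [0.3, 0.5, 0.7]
grip_width: 0.0004
grip_force: 0.0
```

```bash
python3 -c "
from h import *
go(0,0,.106)"
```

```text
t 5.87 stand xyz mm [  0.4   3.3 115.8] turn needed 0.48 F [0.3 0.5 0.7] gw 0.0004 [-0.15  0.54  1.83  0.    0.78  1.66]
tool delta mm [-0.4  3.3  9.8]
```

>>> {"name": "servo_tool", "arguments": {
  "rows": [1,0,0.002,0.005,0,1,0,0,0.004,0,1,0,0,0.001,0,1,0,0,0.001,0,1,0,0,0,0]
}}

```text
time: 6.28
position: [0.5043, 0.0352, 0.1058]
tool_rot: [0.993, -0.12, -0.0, -0.0]
ft_force: [-0.7, 1.4, 3.2]
grip_width: 0.0003
grip_force: 1.5
```

>>> {"name": "servo_tool", "arguments": {
  "rows": [1,0,0,0.001,0,1,0,0,0.001,0,1,0,0,0,0]
}}

```text
time: 6.53
position: [0.5045, 0.0352, 0.1052]
tool_rot: [0.993, -0.12, 0.0, -0.0]
ft_force: [-4.3, 1.8, 14.8]
grip_width: 0.0005
grip_force: 7.4
```

>>> {"name": "servo_tool", "arguments": {
  "rows": [1,0,0,0.001,0,1,0,0,0,0,1,0,0,0,0]
}}

```text
time: 6.78
position: [0.5046, 0.0352, 0.105]
tool_rot: [0.993, -0.12, 0.001, -0.0]
ft_force: [-4.4, 1.7, 20.3]
grip_width: 0.0006
grip_force: 10.2
```

The middle bolt is firm too. Right one next.

>>> {"name": "servo_tool", "arguments": {
  "rows": [1,0,0,-0.02,0,1,0,0.04,-0.01,0,1,0,0.04,0,0,1,0,0.03,0,0,1,0,0.015,0,0]
}}

```text
time: 7.2
position: [0.4747, -0.0895, 0.133]
tool_rot: [0.993, -0.121, 0.001, 0.001]
ft_force: [0.9, 0.9, 0.0]
grip_width: 0.0002
grip_force: 0.0
```

>>> {"name": "servo_tool", "arguments": {
  "rows": [1,0,0,0.01,0,1,0,0,0.005,0,1,0,0,0,0,1,0,0,0,0]
}}

```text
time: 7.53
position: [0.4744, -0.0861, 0.1172]
tool_rot: [0.993, -0.12, -0.001, -0.0]
ft_force: [-0.0, 0.0, 0.3]
grip_width: 0.0005
grip_force: 0.0
```

```bash
python3 -c "
from h import *
go(0,-.125,.106)"
```

```text
t 7.53 stand xyz mm [   1.4 -124.1  117.2] turn needed 0.46 F [-0.   0.   0.3] gw 0.0005 [-0.41  0.51  1.88  0.    0.75  1.4 ]
tool delta mm [-1.4  0.9 11.2]
```

>>> {"name": "servo_tool", "arguments": {
  "rows": [1,-0.001,0.001,0.005,0,1,0,0,0.005,0,1,0,0,0.001,0,1,0,0,0.001,0,1,0,0,0,0]
}}

```text
time: 7.95
position: [0.4732, -0.0869, 0.1057]
tool_rot: [0.993, -0.12, -0.0, -0.0]
ft_force: [-1.3, 1.2, 3.0]
grip_width: 0.0005
grip_force: 1.4
```

>>> {"name": "servo_tool", "arguments": {
  "rows": [1,0,0,0.001,0,1,0,0,0.001,0,1,0,0,0,0]
}}

```text
time: 8.2
position: [0.4733, -0.0869, 0.1041]
tool_rot: [0.993, -0.12, -0.0, -0.0]
ft_force: [-0.4, 1.9, 6.8]
grip_width: 0.0005
grip_force: 3.3
```

The right cap is giving way. I'll press it down to its stop.

>>> {"name": "servo_tool", "arguments": {
  "rows": [1,0,0,0.002,0,1,0,0,0.002,0,1,0,0,0.002,0,1,0,0,0.001,0,1,0,0,0,0]
}}

```text
time: 8.62
position: [0.4733, -0.0869, 0.0974]
tool_rot: [0.993, -0.12, -0.0, -0.0]
ft_force: [-1.2, 1.5, 10.7]
grip_width: 0.0005
grip_force: 5.1
```

>>> {"name": "servo_tool", "arguments": {
  "rows": [1,0,0,0.001,0,1,0,0,0.001,0,1,0,0,0,0]
}}

```text
time: 8.87
position: [0.4736, -0.087, 0.0969]
tool_rot: [0.993, -0.12, 0.0, -0.0]
ft_force: [-3.4, 2.0, 23.7]
grip_width: 0.0005
grip_force: 11.6
```

>>> {"name": "servo_tool", "arguments": {
  "rows": [1,0,0,-0.03,0,-0.1,0,0,-0.025,0,-0.1,0.025,0,0,0,-0.1,0.018,0,0,0,-0.1,0,0,0,0]
}}

```text
time: 9.28
position: [0.5202, -0.0995, 0.1509]
tool_rot: [0.993, -0.12, 0.004, 0.001]
ft_force: [0.0, -0.0, 0.1]
grip_width: 0.0193
grip_force: 0.0
```

>>> {"name": "servo_tool", "arguments": {
  "rows": [-0.1,0,0,0,0,-0.1,0,0,0,0,-0.1,0,0,0,0]
}}

```text
time: 9.53
position: [0.5137, -0.097, 0.1489]
tool_rot: [0.993, -0.12, -0.001, -0.0]
ft_force: [0.4, -0.6, -0.5]
grip_width: 0.0393
grip_force: 0.0
```

Run:
```python
from h import *
import cv2
go(.043,-.125,.088)
for c in("wrist","side","top"):
    p=robot.camera(c)
    for n in("crown_right","bar_right"):
        print(c,n,[(np.round(d["at"],4).tolist(),round(d["score"],2)) for d in robot.place_of(p,n)[:2]])
    if c=="wrist":cv2.imwrite("pics/w2.png",p["pixels"][:,:,::-1])
print(W(0,-.125,.098),W(.043,-.125,.088))
```

```text
t 9.53 stand xyz mm [  42.1 -125.   148.9] turn needed 0.43 F [ 0.4 -0.6 -0.5] gw 0.0393 [-0.4   0.5   1.76 -0.    0.89  1.41]
tool delta mm [ 1.1  0.  60.9]
wrist crown_right [([0.4771, -0.0869, 0.0984], 0.66)]
wrist bar_right [([0.5184, -0.097, 0.0875], 0.65)]
side crown_right [([0.4719, -0.0855, 0.0988], 0.63)]
side bar_right [([0.5178, -0.0972, 0.09], 0.91), ([0.5055, 0.0355, 0.0727], 0.55)]
top crown_right []
top bar_right [([0.5765, 0.1478, 0.0956], 0.62)]
[ 0.47285946 -0.08668646  0.098     ] [ 0.5145476 -0.0972268  0.088    ]
```

View pics/w2.png

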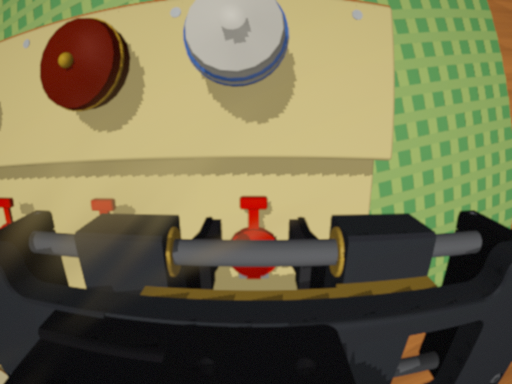

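The right bar is at (254,203), centred between the fingers. My own ray puts it 3 mm ahead of the tool, which agrees with the networks. Descending around it.

>>> {"name": "servo_tool", "arguments": {
  "rows": [-0.1,0.003,0,0.025,0,-0.1,0,0,0.025,0,-0.1,0,0,0.015,0,-0.1,0,0,0.006,0,-0.1,0,0,0,0]
}}

```text
time: 10.4
position: [0.5172, -0.0981, 0.0772]
tool_rot: [0.993, -0.12, -0.002, -0.0]
ft_force: [-0.4, 0.6, 0.4]
grip_width: 0.048
grip_force: 0.0
```

>>> {"name": "servo_tool", "arguments": {
  "rows": [0.6,0,0,0,0,0.6,0,0,0,0,0.9,0,0,0,0,0.9,0,0,0,0,0.9,0,0,0,0],
  "newtons": 15
}}

```text
time: 10.82
position: [0.519, -0.0983, 0.0794]
tool_rot: [0.993, -0.12, 0.001, -0.0]
ft_force: [3.0, 6.9, 0.4]
grip_width: 0.0223
grip_force: 3.9
```

```bash
python3 -c "
from h import *
go(.045,-.125,.076)"
```

```text
t 10.82 stand xyz mm [  47.5 -124.9   79.4] turn needed 0.37 F [3.  6.9 0.4] gw 0.0223 [-0.4   0.62  1.8   0.    0.72  1.41]
tool delta mm [-2.6  0.1  3.4]
```

Bar is gripped (22.3 mm). Lifting along the arc about the hinge.

>>> {"name": "servo_tool", "arguments": {
  "rows": [0.9,0,0,0,0,0.9,0,0,0,0,0.9,-0.0003,0,-0.003,0,0.9,-0.0004,0,-0.003,0,0.9,0,0,0,0]
}}

```text
time: 11.23
position: [0.5184, -0.0975, 0.0851]
tool_rot: [0.993, -0.12, 0.001, -0.001]
ft_force: [2.9, 4.1, -1.9]
grip_width: 0.0214
grip_force: 15.0
```

>>> {"name": "servo_tool", "arguments": {
  "rows": [0.9,-0.0005,0,-0.0028,0,0.9,-0.0006,0,-0.0028,0,0.9,-0.0008,0,-0.0028,0,0.9,-0.0008,0,-0.0028,0,0.9,0,0,0,0]
}}

```text
time: 11.65
position: [0.5155, -0.0968, 0.0962]
tool_rot: [0.993, -0.12, 0.001, -0.001]
ft_force: [2.9, 4.1, -1.1]
grip_width: 0.0214
grip_force: 15.0
```

>>> {"name": "servo_tool", "arguments": {
  "rows": [0.9,-0.0021,0,-0.0054,0,0.9,-0.0026,0,-0.0052,0,0.9,-0.003,0,-0.005,0,0.9,-0.0035,0,-0.0047,0,0.9,0,0,0,0]
}}

```text
time: 12.07
position: [0.5043, -0.0941, 0.1168]
tool_rot: [0.993, -0.12, 0.001, -0.0]
ft_force: [3.3, 4.0, -1.3]
grip_width: 0.0213
grip_force: 15.0
```

Run:
```python
from h import *
import cv2
o,t=st()
ims=[]
for c in("side","wrist"):
    p=robot.camera(c);ims.append(p["pixels"])
    for n in("bar_right","hinge_right"):
        print(c,n,[(np.round(d["at"],4).tolist(),round(d["score"],2)) for d in robot.place_of(p,n)[:2]])
print(W(-.024,-.125,.0835))
cv2.imwrite("pics/s3.png",cv2.resize(np.vstack(ims),(400,600))[:,:,::-1])
```

```text
t 12.07 stand xyz mm [  32.3 -124.5  116.8] turn needed 0.39 F [ 3.3  4.  -1.3] gw 0.0213 [-0.4   0.54  1.81  0.    0.79  1.41]
side bar_right [([0.5036, -0.0907, 0.1306], 0.8)]
side hinge_right [([0.453, -0.0826, 0.0827], 0.7), ([0.5031, 0.0393, 0.107], 0.46)]
wrist bar_right [([0.5014, -0.0952, 0.124], 0.71)]
wrist hinge_right [([0.4487, -0.0798, 0.0829], 0.78)]
[ 0.44959166 -0.08080347  0.0835    ]
```

View pics/s3.png

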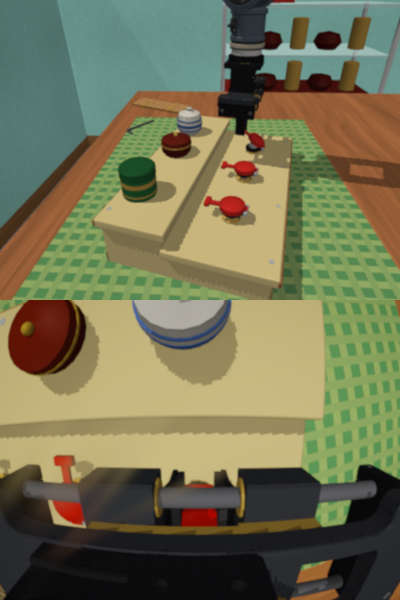

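The side view shows the right cap tipped open at (256,140), with its black cup still down and the wares untouched. Continuing past half-way.

>>> {"name": "servo_tool", "arguments": {
  "rows": [0.9,-0.0039,0,-0.0044,0,0.9,-0.0042,0,-0.004,0,0.9,-0.0046,0,-0.0037,0,0.9,-0.0049,0,-0.0032,0,0.9,0,0,0,0]
}}

```text
time: 12.78
position: [0.4874, -0.0901, 0.1319]
tool_rot: [0.993, -0.12, 0.001, -0.0]
ft_force: [2.5, 5.4, -0.7]
grip_width: 0.0219
grip_force: 15.0
```

>>> {"name": "servo_tool", "arguments": {
  "rows": [0.9,-0.0051,0,-0.0028,0,0.9,-0.0053,0,-0.0023,0,0.9,0,0,0,0,0.9,0,0,0,0]
}}

```text
time: 13.12
position: [0.4779, -0.0878, 0.1369]
tool_rot: [0.993, -0.12, 0.001, -0.0]
ft_force: [3.6, 5.4, -0.0]
grip_width: 0.0217
grip_force: 15.0
```

Run:
```python
from h import *
import cv2
o,t=st()
ims=[]
for c in("side","wrist","top"):
    p=robot.camera(c);ims.append(p["pixels"])
    for n in("bar_right","hinge_right","tea_jar","lacquer_box","tea_tin","crown_left","crown_mid"):
        print(c,n,[(np.round(d["at"],4).tolist(),round(d["score"],2)) for d in robot.place_of(p,n)[:1]])
a=cv2.resize(ims[0][80:260,230:430],None,fx=3,fy=3)
cv2.imwrite("pics/s4.png",a[:,:,::-1])
```

```text
t 13.12 stand xyz mm [   5.1 -124.8  136.9] turn needed 0.36 F [ 3.6  5.4 -0. ] gw 0.0217 [-0.41  0.48  1.86  0.    0.8   1.4 ]
side bar_right [([0.4816, -0.0835, 0.1475], 0.53)]
side hinge_right [([0.4501, -0.084, 0.0836], 0.97)]
side tea_jar [([0.6314, -0.117, 0.1029], 0.97)]
side lacquer_box [([0.6475, -0.0074, 0.1037], 0.63)]
side tea_tin [([0.695, 0.1405, 0.1091], 0.65)]
side crown_left [([0.5363, 0.1586, 0.107], 0.93)]
side crown_mid [([0.501, 0.0323, 0.1066], 0.87)]
wrist bar_right [([0.4757, -0.0865, 0.1436], 0.71)]
wrist hinge_right [([0.4487, -0.0816, 0.0852], 0.84)]
wrist tea_jar []
wrist lacquer_box [([0.651, -0.0111, 0.1097], 0.74)]
wrist tea_tin []
wrist crown_left []
wrist crown_mid [([0.5094, 0.0351, 0.1105], 0.95)]
top bar_right []
top hinge_right []
top tea_jar [([0.6325, -0.1137, 0.1044], 0.72)]
top lacquer_box [([0.6484, -0.0103, 0.1058], 0.98)]
top tea_tin [([0.6922, 0.1387, 0.106], 0.62)]
top crown_left [([0.5346, 0.1582, 0.1023], 0.91)]
top crown_mid [([0.501, 0.0334, 0.1033], 0.93)]
```

View pics/s4.png

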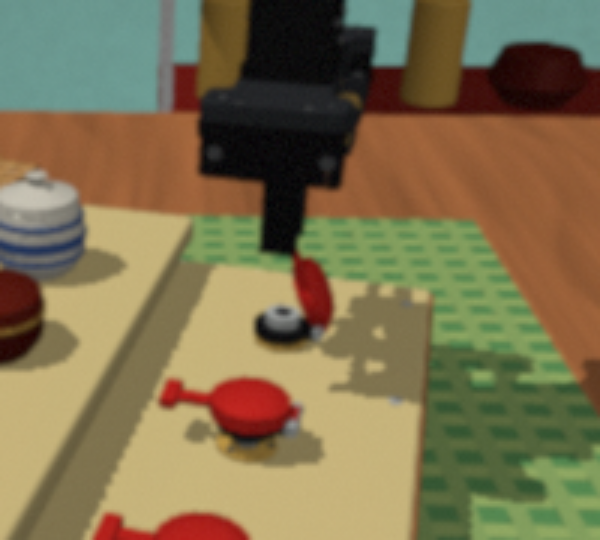

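The side crop shows the right cap standing about 60° open at (312,290), held by its bar, with the dropped bolt exposed at (285,322). The other caps are shut and the wares haven't moved. Handing in.

```bash
python3 -c "
from rig import robot
print(robot.hand_in())"
```

```text
the job is handed in; nothing more can be done
None
```

I tapped all three caps from left to right: the right bolt was loose and dropped, the other two were firm, and I handed in at about 13–14 s with the right cap held roughly 60° open, its bolt still down, the other caps shut and the wares undisturbed; no verdict came back.

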